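Hold the reading glass over the largest coin

ROBOT

A 7-joint arm with a two-finger parallel gripper is mounted at the origin on a cart in front of the work surface, level with it; the furniture and walls round the work are solid. World frame = base frame: x ahead of the robot, y to its left, z up, the work surface at z = 0. Lengths are in m, angles in rad, forces in N, time in s.
With the tool pointing down it reaches from about 0.375 to 0.925 m from the base axis. Payload 3.1 kg.
Tool frame: the origin (TCP) lies between the finger pads; the fingertips stand 19 mm ahead of it and the grasp point (between the pads) is the TCP; z points along the fingers, y is the line along which they close (so a half turn about z gives the same grasp; the last joint's range is limited). The gripper opens to 85 mm and grips with 20 to 120 N. Pads are 22 mm wide; open, the fingers measure 114 mm over their backs; the gripper's body (76 mm by 85 mm) begins 54 mm behind the grasp point. The pads swing forward as they close: fully open they stand 13 mm farther back than shut.
Start: joints at [-1.396, 0.383, 0.044, 1.598, -0.018, 1.161, -0.05], TCP at [0.175, 0.626, 0.25] pointing down, gripper open.
Joint ranges: [-2.61, 2.61], [-0.41, 2.15], [-1.48, 1.57], [0, 2.5], [-1.57, 4.71], [0.05, 1.97], [-2.85, 2.85]. Speed limits (rad/s): [2.79, 2.79, 3.14, 3.14, 3.14, 3.14, 3.14].

INTERFACE

Orientations are given as a unit quaternion [x, y, z, w].
In Python, from bench import move_ptp, movel, move_j, move_gripper, pause, inverse_kinematics, read_camera, camera_params, MotionError, sign_off, look_for, tip_of, read_time_s, read_qpos, read_joint_vel, read_effort, read_eef_pos, read_tcp_rot, read_ft_force, read_ft_torque, read_finger_gap, read_grasp_force gives the robot as it stands. Calls block until the motion is done:
- move_ptp(position, orientation): joint-space move of the TCP to a pose.
- movel(position, orientation=None, speed=0.15): straight line of the TCP; orientation=None keeps the orientation; speed is the mean speed in m/s.
- move_j(angles): joint-space move.
- move_gripper(opening, effort=None): finger opening in m; effort is the grip in N (None keeps the last); returns when the fingers have stopped.
- pause(seconds).
- inverse_kinematics(position, orientation): joint angles nearest the present ones, or None.
- read_camera(name): name is "side" or "top" or "wrist"; returns the picture (420x560x3 uint8, red, green, blue); there is no depth.
- camera_params(name): a dict with "K" (3x3 intrinsics, pixels), "camera_from_world" (4x4, takes a point from world to camera coordinates). Camera axes: x right, y down, z forward; pixel columns grow to the right and rows downward; lengths in m; the calibration is good to about 2 mm. A picture is of the moment at which its call begins: read the wrist's pose just before it. camera_params takes no time and is no camera call; for the wrist camera it gives the pose at the moment of the call.
A pose or a line that the arm cannot do raises MotionError and nothing moves.
- sign_off(): hands the job in; it is judged then, once.
Trained networks look in the newest picture that a camera, given by its name, has taken for a name from the list of things; names that differ only in an ending like _2 or _b are one class to them, and where a whole thing is asked for, a point or a joint stands for the part that bears it (a point fixed in the world has none). Each returns a list of dicts, best first, with "confidence" (0 to 1); they miss things now and then, are a little off and sometimes report something else, mostly with a low value. They report only what shows in the picture. A call takes as long as a camera call. They do not tell look-alikes from the thing itself.
- look_for(camera, name): "at" ([column, row] in pixels, amid what is visible of it).
- tip_of(camera, name): "at" ([column, row] in pixels: a listed point, or the origin of a listed thing).
Readings, each from a call of its own:
- read_time_s(): time.
- read_qpos(): joint angles.
- read_joint_vel(): joint speeds.
- read_effort(): joint torques, N m.
- read_eef_pos(): TCP position.
- read_tcp_rot(): TCP orientation.
- read_ft_force(): force on the tool from outside, world axes, zero at the start.
- read_ft_torque(): the same for the moment, N m.
- read_finger_gap(): finger opening in m.
- read_grasp_force(): force on a finger pad.
Only numpy, scipy, OpenCV 4.12 (cv2) and the standard library are available. Lean on these libraries where they do the work, as an engineer would, in place of code of your own. Each camera call takes 0.05 s, during which the arm holds its last target. There are 200 camera calls.

TASK

Take the reading glass by its handle, lift it clear of the closed notebook it lies on, and bring its lens directly over the largest of the three coins in the wooden coin tray. Hold it level and still there for a couple of seconds, with the lens centred over that coin about 10 cm above it, and finish while still holding it like that in the gripper. Do not touch or shift the coins, and leave the pencil and the eraser lying where they are.

Things in the scene. Friction and masses are not known exactly. Their poses are not given: they have to be found in the camera images.
- reading_glass: reading glass, 174 x 79 x 14 mm, 0.09 to 0.14 kg: brass lens ring, dark turned handle. Lies nearly flat, lens on the notebook, handle sticking out over its near edge, 24 mm of air below. Origin: underside, mid-length; +x along the handle to the lens, z up. Handle: round bar 13.6 mm thick, x -87 to +9 mm, axis 7 mm above origin. Ring x 9 to 86 mm, 78 wide, 8 thick. Balance point near x = +24 mm
- lens_centre (a point): centre of the lens of the reading glass: 47.5 mm from its origin along its +x, 7 mm above its underside; axes as the reading glass
- handle_grip (a point): point on the handle's axis, 40 mm from the reading glass's origin towards the handle's end (87.5 mm from the lens centre), always over the gap in front of the notebook: a good place to pinch across the handle from above; axes as the reading glass
- notebook: closed clothbound notebook, 168 (x) x 230 (y) x 24 mm high, does not move; origin at the centre of its underside. The reading glass lies across its near long edge (local x = -84 mm). It may be left or right of the coin tray
- coin_tray: flat dark wooden coin tray, 82 (x) x 204 (y) x 12 mm high, does not move, with three round recesses 46 mm wide and 6 mm deep in a row along its y, 63 mm apart; origin at the centre of its underside, z up
- coin_large: the largest brass coin, 40 mm across, 4 mm thick, lying loose in one recess (which one varies); origin at the centre of its underside, 6 mm above the desk. The coins differ in size alone
- coin_medium: brass coin 30 mm across, 4 mm thick, loose in another recess; origin at the centre of its underside
- coin_small: brass coin 22 mm across, 4 mm thick, loose in another recess; origin at the centre of its underside
- pencil: pencil 136 mm long (along its y), 7 mm thick, lying loose on the far half of the notebook; leave it there
- eraser: eraser 21 x 46 x 12 mm, loose on the desk behind the work; leave it there
Not all that is in view belongs to the job. Of the things shaped like the reading_glass, the glass one is meant.

How it is judged:
On the way, in this order (a step that is already met when the one before it is completed fails the run):
1. the reading glass is lifted clear of the notebook in the gripper (height (world z) of lens_centre above 0.06 m and contact force between reading_glass and notebook below 0.1 N and contact force between the fingers and reading_glass above 1 N), for 0.2 s.
2. it is held level and still over the largest coin (horizontal distance between lens_centre and coin_large below 0.015 m and z of lens_centre in the frame of coin_tray between 0.065 and 0.155 m and angle between reading_glass's own z axis and vertical below 0.16 rad and linear speed of reading_glass below 0.03 m/s and angular speed of reading_glass below 0.2 rad/s and contact force between the fingers and reading_glass above 1 N and contact force between reading_glass and coin_tray below 0.1 N and contact force between reading_glass and notebook below 0.1 N), for 1 s.
At the end, for the whole second after the job is handed in: Held by the fingers alone: the lens centre within 15 mm (from above) of the largest coin's centre and 65 to 155 mm above the desk (about 5.5 to 14.5 cm over the coin); glass level within 0.16 rad (9 degrees) and still (under 30 mm/s, 0.2 rad/s) (all of step 2); the arm keeps its last pose, push and grip.
It fails at once if a coin is shifted by more than 8 mm (distance of any of coin_large, coin_medium, coin_small from where it was at the start of the episode above 0.008 m).
It fails at once if the robot or the glass touches a coin (contact force between any of the arm, the fingers, reading_glass and coin_large above 0.3 N or contact force between any of the arm, the fingers, reading_glass and coin_medium above 0.3 N or contact force between any of the arm, the fingers, reading_glass and coin_small above 0.3 N).
It fails at once if the pencil or the eraser is moved by more than 20 mm (distance of any of pencil, eraser from where it was at the start of the episode above 0.02 m).
It also fails if it takes over 43 s, if anything falls off the work surface, if the arm or the gripper's body presses on something with over 40 N, if the wrist force passes 120 N, or if a joint passes its speed limit or range.

## Working session

There is one attempt and no reset: what is moved stays moved. The work goes in short steps, each a Python script; the robot and the scene stay as the last script left them, time stands still between calls to the robot, and variables do not carry over. Pictures are saved under pics/ and viewed, at most 10 in all, crops included, and the job is handed in when it is done.

```bash
mkdir -p pics; cat > h.py <<'E'
from bench import *
import numpy as np, cv2
def save(cam,fn):
    im=read_camera(cam); cv2.imwrite(fn,im[:,:,::-1]); return im
def ray(cam,px,z,P=None):
    P=P or camera_params(cam); T=np.array(P["camera_from_world"]); R,t=T[:3,:3],T[:3,3]
    o=-R.T@t; d=R.T@np.linalg.inv(P["K"])@[px[0],px[1],1]; return o+d*(z-o[2])/d[2]
E
python3 - <<'E'
from h import *
a=save("top","pics/top.png");b=save("side","pics/side.png")
cv2.imwrite("pics/both.png",cv2.resize(np.vstack([a,b])[:,:,::-1],(560,840)))
for c in("top","side"):
    T=np.array(camera_params(c)["camera_from_world"]);print(c,-T[:3,:3].T@T[:3,3])
H=dict(reading_glass=.024,lens_centre=.031,handle_grip=.031,coin_large=.01,coin_medium=.01,coin_small=.01,coin_tray=.0,notebook=.0,pencil=.027)
for n,z in H.items():
  for c in("top",):
    for r in tip_of(c,n)[:3]: print(c,n,np.round(r["at"],1),round(r["confidence"],2),np.round(ray(c,r["at"],z),3))
print(read_tcp_rot(),read_time_s())
E
```

```text
top [ 0.46716491 -0.02335795  0.95376201]
side [0.63619803 0.79753928 0.52215625]
top reading_glass [178.1 263.4] 0.9 [0.467 0.195 0.024]
top reading_glass [358.5 298.5] 0.56 [ 0.395 -0.181  0.024]
top lens_centre [190.7 244.7] 0.8 [0.506 0.168 0.031]
top lens_centre [348.7 322.4] 0.56 [ 0.347 -0.158  0.031]
top lens_centre [394.1 213.5] 0.26 [ 0.571 -0.258  0.031]
top handle_grip [174.5 283.2] 0.63 [0.427 0.199 0.031]
top coin_large [394.  215.3] 0.83 [ 0.57  -0.263  0.01 ]
top coin_medium [337.8 215.7] 0.52 [ 0.569 -0.142  0.01 ]
top coin_small [365.7 212.6] 0.41 [ 0.575 -0.202  0.01 ]
top coin_tray [362.5 215. ] 0.65 [ 0.571 -0.197  0.   ]
top notebook [199.6 224.6] 0.9 [0.551 0.156 0.   ]
top notebook [362.5 211.5] 0.59 [ 0.579 -0.197  0.   ]
top pencil [200.5 194. ] 0.52 [0.613 0.15  0.027]
[ 1.35954368e-01  9.90715099e-01  3.63020818e-05 -1.73498240e-05] 0.55
```

View pics/top.png

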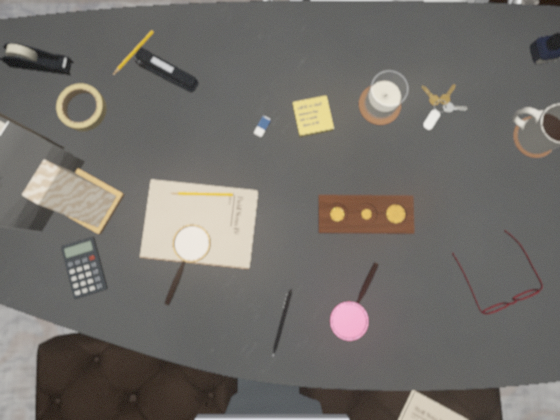

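View pics/side.png

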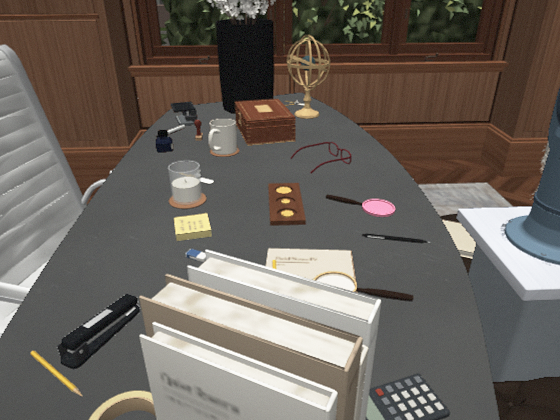

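Candidates: the clear-lens glass on the notebook, lens at (191,243) with handle to (168,302), and the pink-disc look-alike at (349,321). I choose the clear one on the notebook. The largest coin looks to be the right one at (396,214). Now I hover with the tall books left aside and check close up.

```bash
python3 - <<'E'
from h import *
q=lambda deg:[float(np.cos(np.radians(deg)/2)),float(np.sin(np.radians(deg)/2)),0,0]
movel([.40,.21,.25],q(159),speed=.2)
print(read_time_s(),read_eef_pos(),read_qpos())
P=camera_params("wrist"); im=save("wrist","pics/w1.png")
for n,z in dict(reading_glass=.024,lens_centre=.031,handle_grip=.031).items():
    for r in tip_of("wrist",n)[:2]: print(n,np.round(r["at"],1),round(r["confidence"],2),np.round(ray("wrist",r["at"],z,P),4))
print(inverse_kinematics([.488,-.232,.12],q(159)))
# coins in top image
t=read_camera("top"); hsv=cv2.cvtColor(t,cv2.COLOR_RGB2HSV)
m=cv2.inRange(hsv,(18,120,120),(35,255,255)); m[:, :320]=0;m[:,415:]=0;m[:195]=0;m[235:]=0
k,_,s,c=cv2.connectedComponentsWithStats(m)
for i in range(1,k):
    if s[i,4]>15: print("coin",s[i],c[i],np.round(ray("top",c[i],.01),4))
cv2.imwrite("pics/crop.png",cv2.resize(t[170:320,130:430,::-1],None,fx=2.6,fy=2.6,interpolation=2))
E
```

```text
3.0667 [0.39963262 0.21079811 0.24995521] [-0.94054992 -0.01125713  0.36466854  2.06863523  0.00440882  1.08358
  0.62790167]
reading_glass [270.  247.5] 0.56 [0.4661 0.1799 0.024 ]
lens_centre [274.7 288.2] 0.83 [0.5074 0.1692 0.031 ]
handle_grip [271.8 210.3] 0.73 [0.428  0.1965 0.031 ]
[-0.46411472  0.5472366   1.03058059  2.00300578 -0.59217361  0.92640178
  2.08274503]
coin [386 204  20  20 293] [395.21843003 213.49488055] [ 0.5735 -0.2656  0.01  ]
coin [330 207  15  15 163] [336.65644172 213.88957055] [ 0.5727 -0.1398  0.01  ]
coin [361 209  11  11  95] [366.02105263 213.66315789] [ 0.5732 -0.2029  0.01  ]
```

View pics/w1.png

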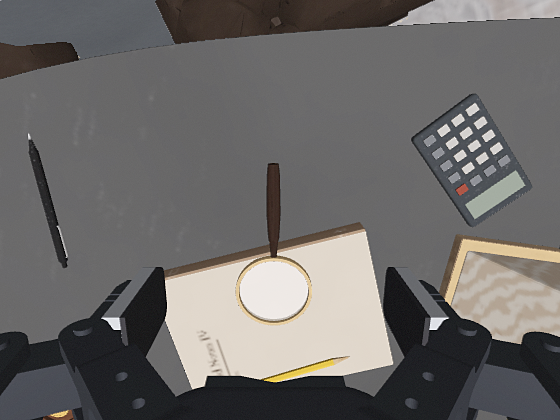

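View pics/crop.png

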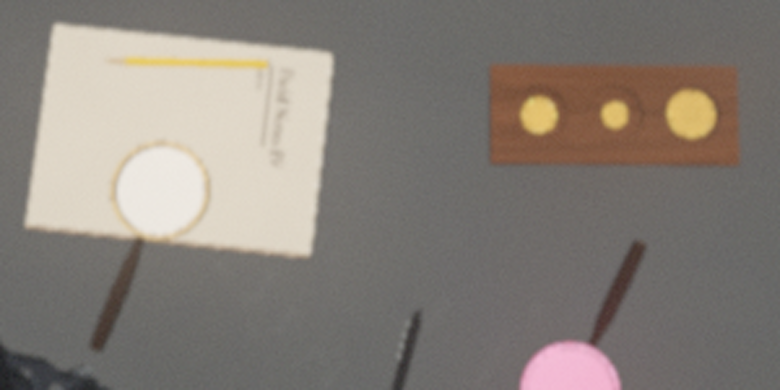

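The wrist picture shows the clear glass on the notebook: handle from its end at (274,163) to the neck at (274,256), lens centre at (273.5,290). The crop confirms that the right-hand coin, top (395,213), is the largest, and that the pink look-alike is a separate thing. Next I grasp and lift.

```bash
cat >> h.py <<'E'
q=lambda deg:[float(np.cos(np.radians(deg)/2)),float(np.sin(np.radians(deg)/2)),0,0]
E
python3 - <<'E'
from h import *
L=ray("wrist",(273.5,290),.028);E_=ray("wrist",(273.5,164),.034)
d=(L-E_)[:2];print("len",np.linalg.norm(d));d/=np.linalg.norm(d);a=np.degrees(np.arctan2(d[1],d[0]))
g=L[:2]-.0875*d;print(L,E_,a,g)
o=q(180+a)
move_gripper(.055)
movel([*g,.12],o,speed=.15)
movel([*g,.033],o,speed=.08)
print(read_eef_pos(),read_ft_force())
move_gripper(0,80)
print("gap",read_finger_gap(),read_grasp_force())
movel([*g,.06],speed=.05)
movel([*g,.135],speed=.1)
print(read_time_s(),read_finger_gap(),read_grasp_force(),read_ft_force(),read_ft_torque())
save("wrist","pics/w2.png"); save("side","pics/s2.png")
for c in("wrist","side","top"):
  if c=="top": read_camera(c)
  for n in("lens_centre","handle_grip"): print(c,n,[(np.round(r["at"],1),round(r["confidence"],2),np.round(ray(c,r["at"],.135),3)) for r in tip_of(c,n)[:2]])
print(inverse_kinematics([.488,-.232,.12],o), inverse_kinematics([.488,-.232,.12],q(a)))
E
```

```text
len 0.13327849136307496
[0.51058882 0.16614387 0.028     ] [0.3861773  0.21394482 0.034     ] -21.017596138597682 [0.42891017 0.19752615]
[0.42944471 0.19782199 0.03348103] [0.1599509  0.88114123 1.44649503]
gap 0.011219349286338009 77.92271018028259
8.075 0.010835924265646375 77.9335105419159 [ 0.1016342  -0.55735683 -0.85363433] [0.01816541 0.05105523 0.01077117]
wrist lens_centre [(array([274.2, 290.4]), 0.34, array([0.426, 0.197, 0.135]))]
wrist handle_grip [(array([274. , 291.9]), 0.71, array([0.427, 0.197, 0.135]))]
side lens_centre [(array([339.9, 234.6]), 0.74, array([0.506, 0.171, 0.135])), (array([378.8, 207.9]), 0.59, array([0.42 , 0.082, 0.135]))]
side handle_grip [(array([342.3, 200.5]), 0.58, array([0.481, 0.049, 0.135])), (array([391.8, 243.6]), 0.57, array([0.429, 0.203, 0.135]))]
top lens_centre [(array([349.3, 322.8]), 0.81, array([ 0.36 , -0.144,  0.135])), (array([180.9, 240.6]), 0.59, array([0.509, 0.165, 0.135]))]
top handle_grip [(array([372.3, 282.1]), 0.95, array([ 0.433, -0.188,  0.135])), (array([161.4, 283.9]), 0.69, array([0.43 , 0.198, 0.135]))]
[-0.30396689  0.4416086   0.80498894  1.99763704 -0.41443392  0.87116349
  1.93063389] [-0.63046218  0.87151192  1.37288573  2.00743406 -0.96510531  1.14991837
 -0.76630311]
```

View pics/w2.png

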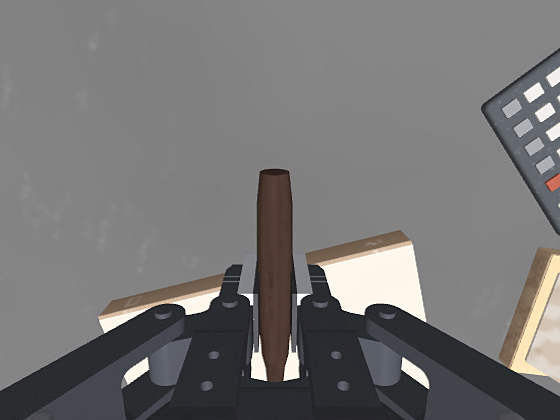

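View pics/s2.png

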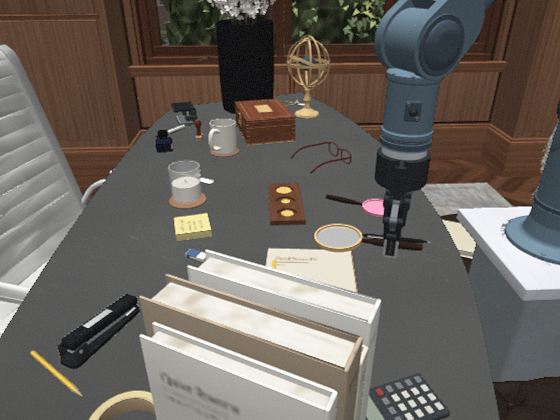

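Glass is held and clear of the notebook; side view shows the lens at (339,236) and the handle through the fingers, looking level. Now I carry it over and verify by triangulation.

```bash
cat >> h.py <<'E'
def lens_tri(near):
    A=[];b=[];out=[]
    for c in("top","side"):
        read_camera(c);P=camera_params(c);T=np.array(P["camera_from_world"]);M=np.array(P["K"])@T[:3]
        p=lambda x:(lambda v:v[:2]/v[2])(M@[*x,1])
        r=min(tip_of(c,"lens_centre"),key=lambda r:np.linalg.norm(r["at"]-p(near)))
        out.append((np.round(r["at"],1),np.round(p(near),1),round(r["confidence"],2)))
        for k in(0,1): 
            w=M[k]-r["at"][k]*M[2];A.append(w[:3]);b.append(-w[3])
    return np.linalg.lstsq(np.array(A),np.array(b),rcond=None)[0],out
E
python3 - <<'E'
from h import *
a=np.radians(-21.02);d=np.array([np.cos(a),np.sin(a)]);e=np.array(read_eef_pos())
print(lens_tri(e+[*(.0875*d),-.002]),e)
c=np.array([.5735,-.2656]);t=c-.0875*d
movel([*t,.135],speed=.12)
movel([*t,.115],speed=.05)
pause(.3)
e=np.array(read_eef_pos());print(e,read_time_s(),read_finger_gap(),read_grasp_force())
print(lens_tri(e+[*(.0875*d),-.002]))
t=save("top","pics/t3.png");s=save("side","pics/s3.png")
f=lambda im,x,y:cv2.resize(im[y:y+110,x:x+140,::-1],None,fx=2.8,fy=2.8,interpolation=2)
u=read_camera("side")
cv2.imwrite("pics/c3.png",np.hstack([f(t,320,160),f(s,220,130)]))
E
```

```text
(array([0.51036093, 0.16752259, 0.13201039]), [(array([179.7, 240. ]), array([180.4, 240. ]), 0.88), (array([337.1, 235.2]), array([336.8, 234.3]), 0.66)]) [0.42883986 0.19744504 0.13478849]
[ 0.49206046 -0.23430012  0.11527528] 13.3583 0.010984230650357644 77.9308819770813
(array([ 0.56902255, -0.26454224,  0.1068283 ]), [(array([407.8, 207.6]), array([408.9, 207.3]), 0.98), (array([287.1, 154.7]), array([283.3, 151.8]), 0.88)])
```

View pics/c3.png

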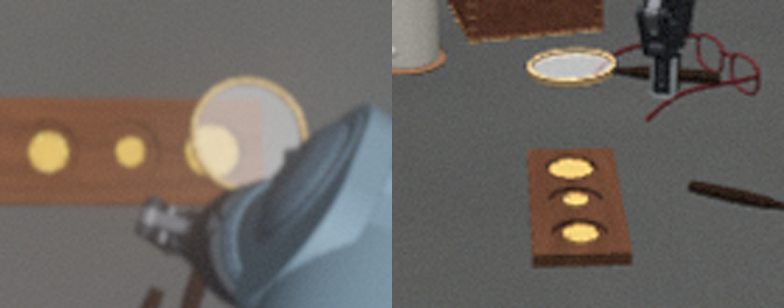

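The crops show the lens, top (408.6,207.5) and side (284,154), within 2 px of where it should be over the right-hand coin, and nearly level. I cross-check the coin from the side view, hold, then hand in.

```bash
python3 - <<'E'
from h import *
print(ray("side",(283.9,190),.01), ray("top",(408.6,207.5),.109))
pause(2)
print(read_eef_pos(),read_grasp_force(),read_finger_gap(),lens_tri([.5735,-.2656,.113]))
r=ray("side",(283.9,190),.01)
if np.linalg.norm(r[:2]-[.5735,-.2656])<.008: print(sign_off(),read_time_s())
E
```

```text
[ 0.57245646 -0.26024763  0.01      ] [ 0.57394576 -0.26627944  0.109     ]
[ 0.49184848 -0.23419033  0.11501225] 77.93035626411438 0.010790040721448286 (array([ 0.56703931, -0.26149714,  0.10849756]), [(array([406.6, 207.8]), array([408.8, 207.5]), 0.63), (array([288.5, 154.6]), array([283.4, 151.9]), 0.84)])
the job is handed in; nothing more can be done
the job is handed in; nothing more can be done
```

I handed the job in with the reading glass still in the gripper: its lens was centred over the largest coin to within about 9 mm by every camera estimate, roughly 10 cm above it, nearly level and still, though the hand-in call gave no verdict.

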